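Set down the jack leg of an instrument bench

ROBOT

A 6-joint arm with a two-finger parallel gripper is mounted at the origin on a cart in front of the work surface, level with it; the furniture and walls round the work are solid. World frame = base frame: x ahead of the robot, y to its left, z up, the work surface at z = 0. Lengths are in m, angles in rad, forces in N, time in s.
With the tool pointing down it reaches from about 0.4 to 0.825 m from the base axis. Payload 7 kg.
Tool frame: the origin (TCP) lies between the finger pads; the fingertips stand arm.nose_length ahead of it and the grasp point (between the pads) is the TCP (arm.nose_length is the distance from the TCP to the fingertips, in m); x points along the fingers, z is the direction in which the jaws open and shut, and the axes are right-handed (so a half turn about x gives the same grasp; the last joint's range is limited). The gripper opens to 88 mm and grips with 3 to 60 N. Pads are 19 mm wide; open, the fingers measure 130 mm over their backs; the gripper's body (78 mm by 193 mm) begins 47 mm behind the grasp point.
Start: joints at [-0.972, 0.359, 0.012, 0, -1.224, -0.288], TCP at [0.206, -0.643, 0.223] pointing down, gripper open.
Joint ranges: [-3.07, 3.07], [-1.43, 2.12], [-1.02, 1.25], [-3.03, 1.67], [-3.05, -0], [-3.03, 3.03]. Speed limits (rad/s): [2.39, 2.39, 3.01, 3.14, 3.14, 3.14].

INTERFACE

Orientations are given as [roll, pitch, yaw] about the fixed x, y, z axes, in that order (R = Rz(yaw) Ry(pitch) Rx(roll)).
In Python, from station import arm, viewer, spotter gives the robot as it stands.
- The arm moves only by the shell command python3 -m handwheel 'ROWS' [FORCE]. ROWS is a JSON object of lists of equal length, an entry for each row: "gripper": the gripper command: -1 is shut, 1 is fully open, values between are in proportion; "travel": the shift along the world's x, y, z each as a share of 500 mm, from -1 to 1, a list of three; "spin": the turn about the world's z as a share of 45 degrees, from -1 to 1. A call has 1 to 20 rows; each row is the pose to reach, as a shift and turn from the pose commanded when the call began; what a row does not reach only later rows make up. A row lasts 1/10 s, in which the tool goes at most 50 mm and 8.59 degrees, less where a joint would pass 70% of its speed; a pose out of reach is approached as far as the arm can. A call with a number of a shift or a turn outside -1 to 1 is refused whole. A call with a gripper value outside its range is refused whole. The fingers move at their own pace and stop on an object; FORCE is the grip in N (left out, the last holds). Time passes only in rows, so rows that repeat a pose let the fingers close. It gives the time, the measured TCP pose, the force and the opening at its end, in the units of the state.
- arm.get_state(): the state, without advancing time (a new reading comes with each control period).
- viewer.grab_frame(name): name is "side" or "top" or "wrist"; returns a dict with "pixels" (384x512x3 uint8, blue, green, red), "fx", "fy", "cx", "cy" (pixels), "eye" and "attitude" of the camera in the world. Camera axes: x right, y down, z forward; pixel columns grow to the right and rows downward; lengths in m; the calibration is good to about 2 mm. A picture is of the moment at which its call begins. There is no depth.
- arm.job_done(): hands the job in, once; it reports no verdict.
Trained networks look in the newest picture that a camera, given by its name, has taken for a name from the list of things; names that differ only in an ending like _2 or _b are one class to them, and where a whole thing is asked for, a point or a joint stands for the part that bears it (a point fixed in the world has none). Each returns a list of dicts, best first, with "conf" (0 to 1); they miss things now and then, are a little off and sometimes report something else, mostly with a low value. They report only what shows in the picture. A call takes as long as a camera call. They do not tell look-alikes from the thing itself.
- spotter.spot_in(camera, label): "rect" ([left, top, right, bottom] in pixels, round what is visible of it).
- spotter.tip_of(camera, label): "at" ([column, row] in pixels: a listed point, or the origin of a listed thing).
The state is a dict: "t": time; "q": joint angles; "qd": joint speeds; "joint_efforts": joint torques, N m; "eef_pos": TCP position; "ee_rot": TCP orientation; "force": force on the tool from outside, world axes, zero at the start; "moment": the same for the moment, N m; "width": finger opening in m.
Only numpy, scipy, OpenCV 4.12 (cv2) and the standard library are available. Lean on these libraries where they do the work, as an engineer would, in place of code of your own. Each camera call takes 0.05 s, during which the arm holds its last target.

TASK

Set the orange sole plate flat on the worktop, centred under the rubber foot of the instrument bench's jack leg, and then turn the crank clockwise until you feel the foot meet the plate and bear on it firmly, with about 40 N. Judge it by the crank load, which then stands about 6 N (some 60 percent) above the force that turns the crank freely; do not overload the leg, leave the other things where they are, and let go.

Things in the scene. Friction and masses are not known exactly. Their poses are not given: they have to be found in the camera images.
- foot_spot (a point): point on the worktop straight under the jack leg's axis; fixed to the bench. Its x axis points from the jack back to the deck, so the side of its -x is open. The black rubber foot, a disc of 40 mm, hangs on this axis; at the start its underside is 44 to 56 mm above the worktop, differing from run to run and not reported
- crank_centre (a point): point on the vertical crank axis (that of the jack), 206 mm above the worktop, at the height of the middle of the crank knob
- crank_knob (a point): centre of the upright black crank knob, 20 mm across and 45 mm tall (183 to 228 mm up), 45 mm from the crank axis. It spins freely on its pin, so it can be held with fixed wrist and led round the circle. The steel crank arm and hub below it end at 182 mm
- crank (a joint): crank angle in rad, 0 at the start, growing clockwise seen from above, end stop at 6.75; 1 rad lowers the foot by 6.5 mm. Turning freely takes about 10 N along the circle at the knob (0.45 N m friction; less is felt standing still); it stays where it is left. Once the foot meets the plate, each further rad adds 52 N on the foot and 7.5 N at the knob. Contact comes at 3.4 to 5.3 rad
- sole_plate: loose orange plate, 150 g: a pad 70 x 70 x 22 mm with a white ring on top, a shank 18 mm wide and 12 mm high along its -x, and an upright grip tab. Origin: underside of the pad's centre; z up
- plate_pad (a point): centre of the top of the sole plate's pad, 22 mm above its underside
- plate_tab (a point): middle of the sole plate's upright grip tab, 36 mm above the underside and 105 mm from the pad's centre along the plate's -x. The tab is 12 mm thick (along the plate's y), 30 mm wide (along its x), its top 58 mm above the underside
- stand: the fixed instrument bench, origin as foot_spot: a grey aluminium deck (150 x 130 mm, top 117 mm up) on two rear legs 180 mm behind the jack; a grey bracket at its front holds the grey upright jack housing (48 mm across, 85 to 165 mm up). The foot's rubber has a spring of 8 N/mm. Right at the end: 20 to 60 N on the foot, best 40 N; above 85 N it is overloaded
- jar: bystander: white-lidded sample jar, 70 mm across, 103 mm tall; origin under its centre
- amber: bystander: amber bottle with black cap, 45 mm across, 92 mm tall; origin under its centre
- small_bottle: bystander: small amber dropper bottle, 31 mm across, 70 mm tall; origin under its centre
- petri: bystander: petri dish, 62 mm across, 12 mm tall; origin under its centre
Mind the look-alikes: they are no part of the job. There is more than one size of the sole_plate; the one meant has the size given above.

How it is judged:
On the way, in this order (a step that is already met when the one before it is completed fails the run):
1. the sole plate lies flat and still on the worktop under the foot, not yet loaded (horizontal distance between plate_pad and foot_spot below 0.014 m and height (world z) of sole_plate below 0.004 m and angle between sole_plate's own z axis and vertical below 0.05 rad and linear speed of sole_plate below 0.02 m/s and contact force between stand and sole_plate below 5 N), for 0.2 s.
2. the foot has been cranked down and bears on the plate with 20 to 60 N (contact force between stand and sole_plate between 20 and 60 N and value of joint crank above 2 rad), for 0.2 s.
At the end, for the whole second after the job is handed in: the sole plate lies flat on the worktop, its pad's centre within 14 mm of the jack axis, the foot bears on it with 20 to 60 N, and the crank is at rest (contact force between stand and sole_plate between 20 and 60 N and horizontal distance between plate_pad and foot_spot below 0.014 m and height (world z) of sole_plate below 0.004 m and angle between sole_plate's own z axis and vertical below 0.05 rad and velocity of joint crank between -0.05 and 0.05 rad/s); the robot touches nothing.
It fails at once if the leg is overloaded: more than 85 N between foot and plate (contact force between stand and sole_plate above 85 N).
It fails at once if a bystander is moved by more than 25 mm (distance of any of jar, amber, small_bottle, petri from where it was at the start of the episode above 0.025 m).
It also fails if it takes over 72 s, if anything falls off the work surface, if the arm or the gripper's body presses on something with over 40 N, if the wrist force passes 120 N, or if a joint passes its speed limit or range.

## Working session

There is one attempt and no reset: what is moved stays moved. The work goes in short steps, Python scripts to look and compute and a shell command to move; the robot and the scene stay as the last step left them, time stands still between calls to the robot, and variables do not carry over. Pictures are saved under pics/ and viewed, and the job is handed in when it is done.

```bash
ls; mkdir -p pics
cat > h.py <<'E'
import numpy as np, cv2
from station import arm, viewer, spotter
def ray(f,px):
    d=np.array([(px[0]-f["cx"])/f["fx"],(px[1]-f["cy"])/f["fy"],1.0])
    A=np.array(f["attitude"],float)
    if A.shape!=(3,3):
        from scipy.spatial.transform import Rotation as R
        A=R.from_euler('xyz',A).as_matrix() if A.size==3 else None
    return np.array(f["eye"]),A@d
def atz(f,px,z):
    e,d=ray(f,px); return e+d*(z-e[2])/d[2]
def proj(f,p):
    from scipy.spatial.transform import Rotation as R
    A=np.array(f["attitude"],float)
    if A.shape!=(3,3): A=R.from_euler('xyz',A).as_matrix()
    c=A.T@(np.array(p)-np.array(f["eye"])); return [f["cx"]+f["fx"]*c[0]/c[2],f["cy"]+f["fy"]*c[1]/c[2]]
def tri(f1,p1,f2,p2):
    e1,d1=ray(f1,p1);e2,d2=ray(f2,p2);d1/=np.linalg.norm(d1);d2/=np.linalg.norm(d2)
    s=np.linalg.lstsq(np.c_[d1,-d2],e2-e1,rcond=None)[0]
    a=e1+s[0]*d1;b=e2+s[1]*d2
    return (a+b)/2,np.linalg.norm(a-b)
E
python3 - <<'E'
from h import *
np.set_printoptions(precision=4,suppress=True)
s=arm.get_state();print(s, arm.nose_length)
for c in ["side","top","wrist"]:
    f=viewer.grab_frame(c);cv2.imwrite(f"pics/a_{c}.png",f["pixels"]);print(c,f["eye"],f["attitude"],f["fx"],f["cx"],f["cy"])
    for l in ["foot_spot","crank_centre","crank_knob","plate_pad","plate_tab","sole_plate","jar","amber","small_bottle","petri"]:
        print(l,[(np.round(o["at"],1).tolist(),round(o["conf"],2)) for o in spotter.tip_of(c,l)[:4]])
E
```

```text
pics
{'t': 0.0, 'q': array([-0.9719,  0.3594,  0.0111, -0.0004, -1.2241, -0.2881]), 'qd': array([-0.0017,  0.001 , -0.0006,  0.0008,  0.0004, -0.0001]), 'joint_efforts': array([  0.0009, -58.2711,  29.3063,   6.9971,   0.0069,  -0.0002]), 'eef_pos': array([ 0.2063, -0.6422,  0.222 ]), 'ee_rot': array([0.0793, 1.5692, 1.9608]), 'force': array([ 0.4318, -1.1206, -0.0024]), 'moment': array([-0.0167,  0.0271, -0.0034]), 'width': 0.08783614346726364} 0.019
side [0.0432 0.2319 1.1651] [-2.6419 -0.0138 -1.7106] 448.41945550868564 242.6631466073603 195.5575784098184
foot_spot [([220.2, 223.5], 0.44)]
crank_centre [([217.6, 190.5], 0.68)]
crank_knob [([198.3, 187.6], 0.52)]
plate_pad [([276.2, 147.9], 0.62), ([328.6, 241.4], 0.57)]
plate_tab [([258.5, 154.7], 0.8), ([293.6, 251.5], 0.57)]
sole_plate [([275.5, 149.9], 0.83), ([326.8, 246.7], 0.68), ([327.4, 241.7], 0.46)]
jar []
amber [([294.2, 186.9], 0.91), ([313.8, 169.7], 0.53)]
small_bottle [([313.8, 170.1], 0.7)]
petri [([348.9, 286.8], 0.92)]
top [0.3811 0.1318 1.109 ] [-2.9444  0.0029 -1.5882] 346.7885025703605 257.01075617362966 194.44749471066672
foot_spot []
crank_centre [([227.3, 186.5], 0.94)]
crank_knob [([213.1, 179.5], 0.42)]
plate_pad [([293.1, 129.7], 0.78), ([327.5, 232.3], 0.63)]
plate_tab [([272.2, 135.6], 0.75), ([293.3, 235.9], 0.73)]
sole_plate [([295.8, 130.4], 0.66), ([325.5, 232.2], 0.61)]
jar []
amber [([306.7, 171.7], 0.47)]
small_bottle [([326.6, 150.8], 0.43)]
petri [([340.5, 263.7], 0.66)]
wrist [ 0.1422 -0.6626  0.3853] [2.8881 0.0013 1.8817] 280.0010881827424 253.42510683211722 195.05021898432128
foot_spot []
crank_centre []
crank_knob []
plate_pad []
plate_tab []
sole_plate []
jar []
amber []
small_bottle []
petri []
```

View pics/a_side.png

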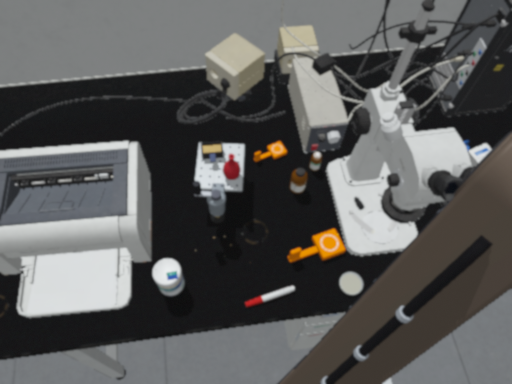

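View pics/a_top.png

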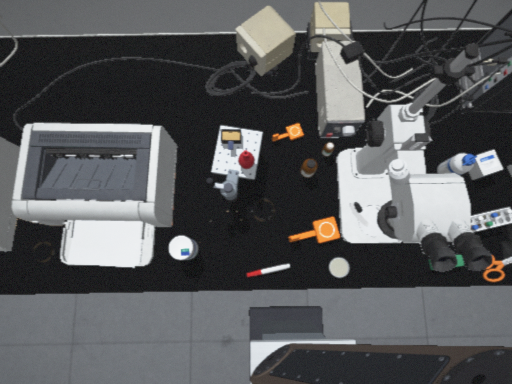

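Run:
```python
from h import *
np.set_printoptions(precision=4,suppress=True)
F={}
for c in ["side","top"]: F[c]=viewer.grab_frame(c)
S=F["side"];T=F["top"]
def t(n,a,b): print(n,*tri(S,a,T,b))
t("crank_centre",[217.6,190.5],[227.3,186.5])
t("knob",[198.3,187.6],[213.1,179.5])
t("padA",[276.2,147.9],[293.1,129.7]);t("tabA",[258.5,154.7],[272.2,135.6])
t("padB",[328.6,241.4],[327.5,232.3]);t("tabB",[293.6,251.5],[293.3,235.9])
t("amber",[294.2,186.9],[306.7,171.7]);t("small",[313.8,170],[326.6,150.8]);t("petri",[348.9,286.8],[340.5,263.7])
im=[cv2.resize(F[c]["pixels"][90:300,150:390],None,fx=3.3,fy=2.85) for c in("side","top")]
for c in("side","top"): cv2.imwrite(f"pics/b_{c}.png",cv2.resize(F[c]["pixels"][100:300,160:400],None,fx=3,fy=3,interpolation=cv2.INTER_CUBIC))
```

```text
crank_centre [0.5838 0.2075 0.2048] 0.005841374855114911
knob [0.6106 0.2513 0.1813] 4.579951213241979e-05
padA [0.818  0.0041 0.0134] 0.00516908056502486
tabA [0.7879 0.0708 0.0354] 0.015707313103888298
padB [ 0.4712 -0.078   0.057 ] 0.004191319650099607
tabB [0.4627 0.0206 0.0395] 0.002769527794624696
amber [ 0.6749 -0.0306  0.008 ] 0.005153046021688207
small [ 0.7681 -0.1184 -0.0635] 0.001660631551167601
petri [ 0.3772 -0.1402 -0.072 ] 0.006433802890147102
```

View pics/b_side.png

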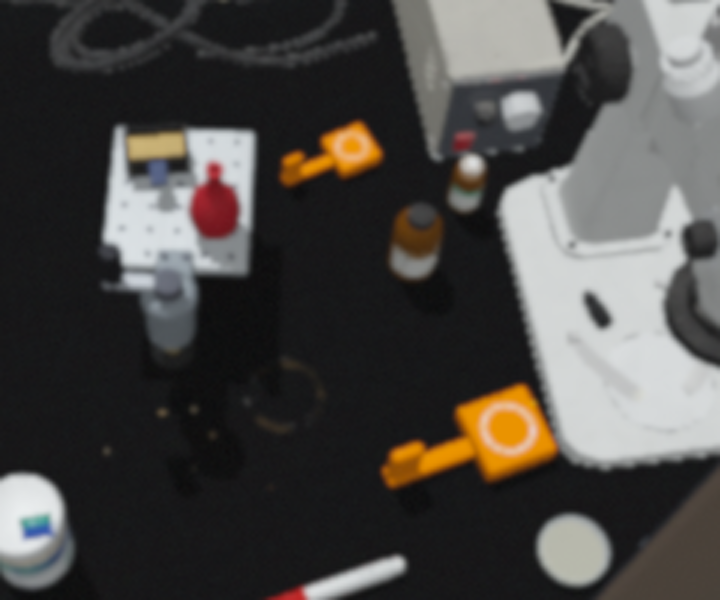

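View pics/b_top.png

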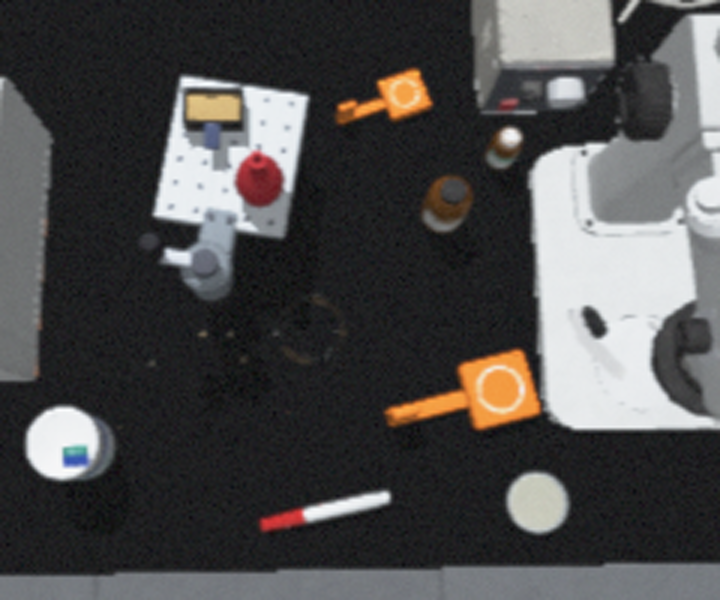

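Run:
```python
from h import *
np.set_printoptions(precision=4,suppress=True)
print(arm.get_state()["t"])
F={c:viewer.grab_frame(c) for c in("side","top")}
S=F["side"];T=F["top"]
c=lambda u,v:[160+(u+.5)/3-.5,100+(v+.5)/3-.5]
def both(n,s,t,z): print(n,atz(S,c(*s),z)[:2],atz(T,c(*t),z)[:2])
both("ring",(508,429),(500,389),.022)
both("knob top",(110,250),(149,240),.228)
both("hub cap?",(167,282),(203,262),.182)
print("cc net",atz(S,[217.6,190.5],.206),atz(T,[227.3,186.5],.206))
print("foot net",atz(S,[220.2,223.5],0))
for C,f in F.items():
    hsv=cv2.cvtColor(f["pixels"],cv2.COLOR_BGR2HSV)
    m=cv2.inRange(hsv,(8,150,120),(22,255,255))
    n,l,st,ce=cv2.connectedComponentsWithStats(m)
    for i in range(1,n):
        if st[i,4]>60: print(C,st[i],ce[i])
    cv2.imwrite(f"pics/c_{C}B.png",cv2.resize(f["pixels"][215:275,280:350],None,fx=9,fy=9,interpolation=cv2.INTER_CUBIC))
    cv2.imwrite(f"pics/c_{C}J.png",cv2.resize(f["pixels"][140:230,185:265],None,fx=6.5,fy=6.5,interpolation=cv2.INTER_CUBIC))
```

```text
1.75
ring [ 0.4813 -0.0858] [ 0.483 -0.084]
knob top [0.597  0.2539] [0.5988 0.2552]
hub cap? [0.5872 0.2107] [0.5886 0.2121]
cc net [0.582  0.2048 0.206 ] [0.5846 0.2101 0.206 ]
foot net [0.5892 0.2038 0.    ]
side [254 141  33  20 308] [270.9188 151.3377]
side [288 228  58  34 698] [317.3811 247.3754]
side [323 237  13  12 129] [328.8992 242.3256]
top [273 123  31  18 233] [289.4464 132.6567]
top [288 216  52  27 466] [317.2146 231.4957]
top [321 224  12  12 115] [326.4087 229.2783]
top [483 255  22  27 240] [494.3167 270.0583]
```

Run:
```python
import cv2,numpy as np
a=[cv2.imread(f"pics/c_{c}.png") for c in("sideB","topB")]
cv2.imwrite("pics/cB.png",cv2.resize(np.vstack(a),None,fx=.55,fy=.55))
a=[cv2.resize(cv2.imread(f"pics/c_{c}.png"),(400,450)) for c in("sideJ","topJ")]
cv2.imwrite("pics/cJ.png",np.hstack(a))
```

```text
(no output)
```

View pics/cB.png

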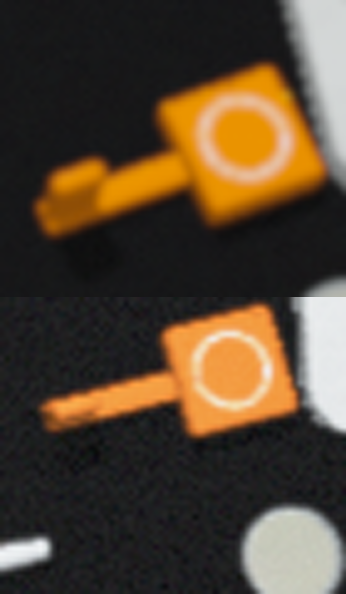

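View pics/cJ.png

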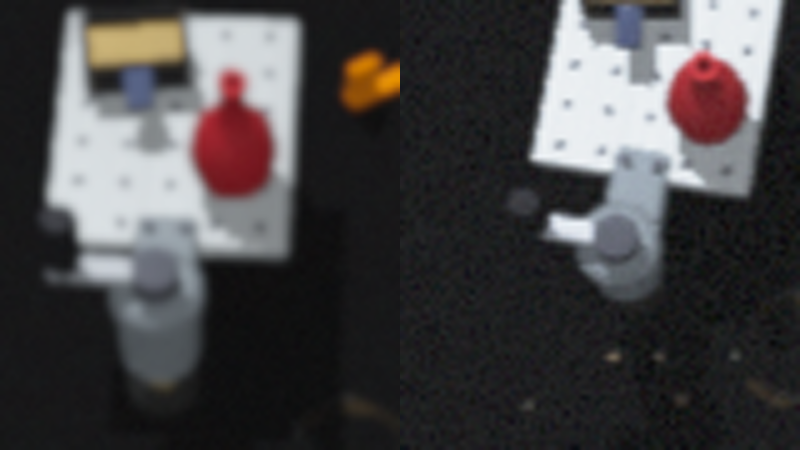

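```bash
cat > fitp.py <<'E'
from h import *
from scipy.optimize import minimize
def boxes(x,y,yaw,z0=0):
    out=[]
    for (x0,x1,y0,y1,a,b) in [(-.035,.035,-.035,.035,0,.022),(-.12,-.035,-.009,.009,0,.012),(-.12,-.09,-.006,.006,0,.058)]:
        P=np.array([[i,j,k] for i in(x0,x1) for j in(y0,y1) for k in(a,b)])
        c,s=np.cos(yaw),np.sin(yaw)
        out.append(np.c_[x+c*P[:,0]-s*P[:,1],y+s*P[:,0]+c*P[:,1],z0+P[:,2]])
    return out
def sil(f,p,K=8,z0=0):
    m=np.zeros((384*K//1,512*K),np.uint8) if 0 else None
    u0,v0=f["roi"]; W,H=f["roisz"]
    m=np.zeros((H*K,W*K),np.uint8)
    for B in boxes(*p,z0=z0):
        q=np.array([proj(f,r) for r in B]); q=((q+.5-[u0,v0])*K).astype(np.int32)
        cv2.fillConvexPoly(m,cv2.convexHull(q),255)
    return cv2.resize(m,(W,H),interpolation=cv2.INTER_AREA)/255.
def obs(f):
    u0,v0=f["roi"]; W,H=f["roisz"]
    im=f["pixels"][v0:v0+H,u0:u0+W]
    hsv=cv2.cvtColor(im,cv2.COLOR_BGR2HSV)
    m=cv2.inRange(hsv,(5,120,90),(25,255,255))
    c,_=cv2.findContours(m,cv2.RETR_EXTERNAL,cv2.CHAIN_APPROX_NONE)
    o=np.zeros_like(m); cv2.drawContours(o,[max(c,key=cv2.contourArea)],-1,255,-1)
    return o/255.
def fit(fs,p0,z0=0):
    O=[obs(f) for f in fs]
    J=lambda p: sum(np.abs(sil(f,p,z0=z0)-o).sum() for f,o in zip(fs,O))
    r=minimize(J,p0,method="Nelder-Mead",options=dict(initial_simplex=[p0]+[list(np.array(p0)+d) for d in np.diag([.008,.008,.12])]))
    return r.x,r.fun
E
python3 - <<'E'
from fitp import *
np.set_printoptions(precision=4,suppress=True)
fs=[]
for c in("side","top"):
    f=viewer.grab_frame(c); f["roi"]=(275,205);f["roisz"]=(80,75); fs.append(f)
    print(c,fit([f],[.482,-.085,-1.35]))
x,j=fit(fs,[.482,-.085,-1.35]);print(x,j)
print("tab",x[0]-.105*np.cos(x[2]),x[1]-.105*np.sin(x[2]))
E
```

```text
side (array([ 0.4837, -0.0866, -1.3399]), np.float64(64.89019607843139))
top (array([ 0.484 , -0.0843, -1.3499]), np.float64(50.61176470588235))
[ 0.4837 -0.0856 -1.3412] 133.4392156862745
tab 0.459795911279158 0.016664589209507044
```

Run:
```python
from h import *
from scipy.spatial.transform import Rotation as R
s=arm.get_state(); M=R.from_euler('xyz',s["ee_rot"]).as_matrix();print(s["t"],M.round(3))
a=np.arctan2(M[1,2],M[0,2]);print("jaw ang",a, "need 0.230 mod pi; delta deg",[np.degrees(0.23-a+k*np.pi) for k in(-1,0,1)])
print(np.array([.460,.0167,.15])-s["eef_pos"])
```

```text
1.95 [[-0.    -0.952 -0.306]
 [ 0.    -0.306  0.952]
 [-1.    -0.     0.   ]]
jaw ang 1.8815565680832478 need 0.230 mod pi; delta deg [np.float64(-274.62722097828066), np.float64(-94.6272209782807), np.float64(85.3727790217193)]
[ 0.25358767  0.65933963 -0.07294581]
```

Run:
```python
from h import *
np.set_printoptions(precision=4,suppress=True)
F={c:viewer.grab_frame(c) for c in("side","top","wrist")}
for c,(a,b) in dict(side=(320,512),top=(320,512)).items():
    cv2.imwrite(f"pics/d_{c}.png",cv2.resize(F[c]["pixels"][60:290,a:b],None,fx=2.0,fy=2.0,interpolation=cv2.INTER_CUBIC))
a=[cv2.imread(f"pics/d_{c}.png") for c in("side","top")];cv2.imwrite("pics/d.png",np.hstack(a))
cv2.imwrite("pics/d_w.png",F["wrist"]["pixels"])
```

```text
(no output)
```

View pics/d.png

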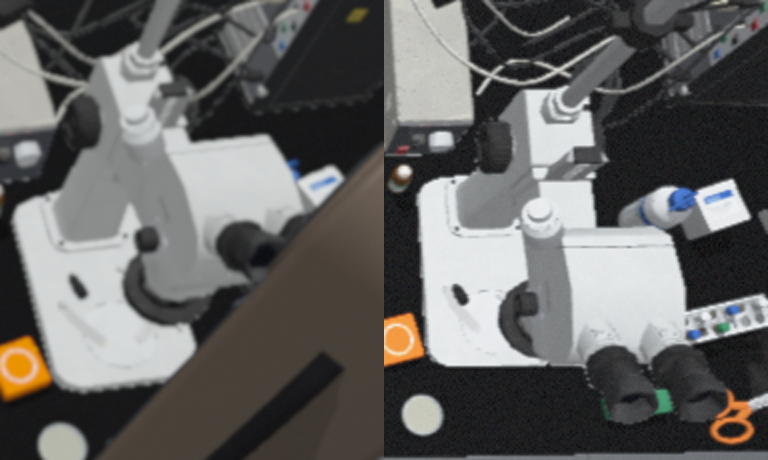

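View pics/d_w.png

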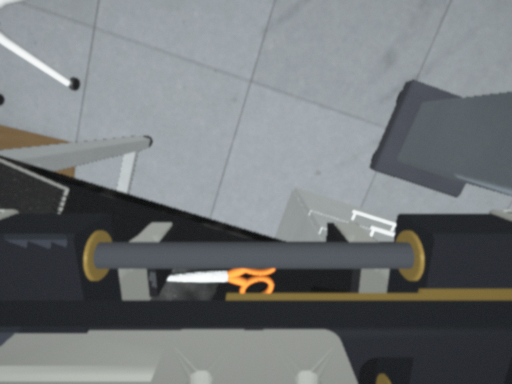

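Run:
```python
from h import *
np.set_printoptions(precision=4,suppress=True)
F={c:viewer.grab_frame(c) for c in("side","top")}
S=F["side"];T=F["top"]
print("eyepiece",tri(S,[320+265/2,60+258/2],T,[320+248/2,60+403/2]))
print("knob white",tri(S,[320+140/2,60+117/2],T,[320+158/2,60+212/2]))
print("head left-front",tri(S,[320+148/2,60+240/2],T,[320+143/2,60+303/2]))
for z in (0.,.3,.4): print("eyep2 top",z,atz(T,[320+310/2,60+415/2],z), "head post",atz(T,[320+270/2,60+20/2],z))
print("base frontright",atz(T,[320+40/2,60+360/2],0.01))
```

```text
eyepiece (array([ 0.3792, -0.2023,  0.4744]), np.float64(0.0007226185318756443))
knob white (array([ 0.5648, -0.1503,  0.4498]), np.float64(0.0023531153369561937))
head left-front (array([ 0.493 , -0.1778,  0.3205]), np.float64(0.0027008845396582705))
eyep2 top 0.0 [ 0.3578 -0.5457  0.    ] head post [ 1.0352 -0.5708 -0.    ]
eyep2 top 0.3 [ 0.3641 -0.3625  0.3   ] head post [ 0.8583 -0.3808  0.3   ]
eyep2 top 0.4 [ 0.3662 -0.3014  0.4   ] head post [ 0.7993 -0.3174  0.4   ]
base frontright [ 0.4499 -0.1275  0.01  ]
```

```bash
python3 -m handwheel '{"gripper":[1,1,1,1,1,1,1,1,1,1],"travel":[[0,0,0.1],[0,0,0.2],[0,0,0.3],[0,0,0.4],[0,0,0.5],[0,0,0.6],[0,0,0.7],[0,0,0.76],[0,0,0.76],[0,0,0.76]],"spin":[0,0,0,0,0,0,0,0,0,0]}'; python3 -c "
from h import *
s=arm.get_state();print(s['q'],s['t'])"
```

```text
t: 3.2
eef_pos: [0.2068, -0.643, 0.6029]
ee_rot: [-2.476, 1.57, -0.595]
force: [0.7, -1.5, -1.4]
width: 0.0876
[-9.71894002e-01  4.28106464e-01  9.68371480e-01 -3.86777869e-04
 -2.11022387e+00 -2.88074479e-01] 3.2
```

```bash
python3 -m handwheel '{"gripper":[1,1,1,1,1,1,1,1,1,1,1,1,1],"travel":[[0.04,0.09,0],[0.08,0.18,0],[0.12,0.27,0],[0.16,0.36,0],[0.19,0.45,0],[0.22,0.54,0],[0.25,0.63,0],[0.28,0.72,0],[0.31,0.81,0],[0.34,0.9,0],[0.38,1,0],[0.38,1,0],[0.38,1,0]],"spin":[0.1,0.2,0.3,0.4,0.5,0.6,0.7,0.8,0.9,1,1,1,1]}'
python3 - <<'E'
from h import *
s=arm.get_state();print(s['q'],s['t'])
f=viewer.grab_frame("top");cv2.imwrite("pics/e.png",f["pixels"])
E
```

```text
t: 4.5
eef_pos: [0.3965, -0.1412, 0.6017]
ee_rot: [0.479, 1.569, -3.133]
force: [-0.4, -1.1, 0.2]
width: 0.0875
[ 1.30711147e-01 -8.25829021e-02  3.27931051e-01 -2.84084354e-04
 -1.98343180e+00 -6.01521701e-01] 4.5
```

View pics/e.png

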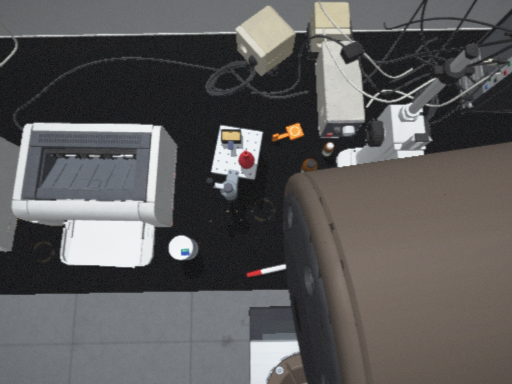

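```bash
python3 -m handwheel '{"gripper":[1,1,1,1,1,1,1,1,1,1,1,1,1,1,1,1],"travel":[[0.04,0.1,0],[0.08,0.2,0],[0.13,0.316,0],[0.127,0.316,-0.1],[0.127,0.316,-0.2],[0.127,0.316,-0.3],[0.127,0.316,-0.4],[0.127,0.316,-0.5],[0.127,0.316,-0.6],[0.127,0.316,-0.7],[0.127,0.316,-0.8],[0.127,0.316,-0.86],[0.127,0.316,-0.9],[0.127,0.316,-0.9],[0.127,0.316,-0.9],[0.127,0.316,-0.9]],"spin":[0.1,0.2,0.3,0.4,0.5,0.6,0.7,0.8,0.9,0.9,0.9,0.9,0.9,0.9,0.9,0.9]}'
python3 - <<'E'
from h import *
s=arm.get_state();print(s['q'],s['t'])
from scipy.spatial.transform import Rotation as R
M=R.from_euler('xyz',s["ee_rot"]).as_matrix();print("jaw",np.arctan2(M[1,2],M[0,2])-np.pi, s["eef_pos"])
for c in ("wrist","side"):
    f=viewer.grab_frame(c);cv2.imwrite(f"pics/f_{c}.png",f["pixels"])
    for l in("plate_pad","plate_tab"):print(c,l,[(np.round(o["at"],1).tolist(),round(o["conf"],2)) for o in spotter.tip_of(c,l)[:4]],proj(f,[.4837,-.0856,.022]),proj(f,[.4598,.0167,.058]))
E
```

```text
t: 6.15
eef_pos: [0.4608, 0.0149, 0.1544]
ee_rot: [-3.104, 1.569, 0.269]
force: [-0.4, -0.6, -0.2]
width: 0.0879
[ 4.61699564e-01  6.11826329e-02 -5.42989666e-01  5.20679951e-04
 -9.64433535e-01 -2.30765667e-01] 6.15
jaw -6.051955246192449 [0.46082888 0.01488037 0.1543541 ]
wrist plate_pad [([255.9, 84.8], 0.69)] [np.float64(254.44320196749442), np.float64(84.63976189906496)] [np.float64(254.1977762896191), np.float64(196.90852237809275)]
wrist plate_tab [] [np.float64(254.44320196749442), np.float64(84.63976189906496)] [np.float64(254.1977762896191), np.float64(196.90852237809275)]
side plate_pad [([275.9, 147.3], 0.45)] [np.float64(328.7112923873513), np.float64(241.8631577758378)] [np.float64(295.5438974974295), np.float64(249.67277731640684)]
side plate_tab [([171.0, 281.6], 0.71), ([258.2, 153.9], 0.51)] [np.float64(328.7112923873513), np.float64(241.8631577758378)] [np.float64(295.5438974974295), np.float64(249.67277731640684)]
```

View pics/f_wrist.png

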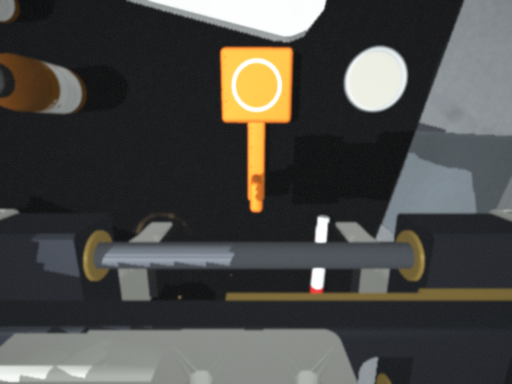

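View pics/f_side.png

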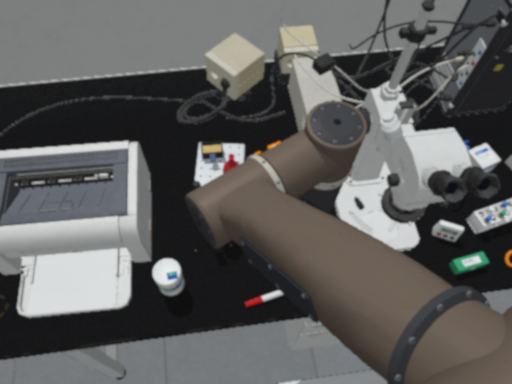

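```bash
python3 -m handwheel '{"gripper":[1,1,1,1,1,-0.9,-1,-1,-1,-1,-1,-1],"travel":[[-0.002,0.002,-0.08],[-0.002,0.002,-0.15],[-0.002,0.002,-0.2],[-0.002,0.002,-0.237],[-0.002,0.002,-0.237],[-0.002,0.002,-0.237],[-0.002,0.002,-0.237],[-0.002,0.002,-0.237],[-0.002,0.002,-0.237],[-0.002,0.002,-0.237],[-0.002,0.002,-0.237],[-0.002,0.002,-0.237]],"spin":[0,0,0,0,0,0,0,0,0,0,0,0]}' 50; python3 -m handwheel '{"gripper":[-1,-1,-1,-1],"travel":[[0,0,0.008],[0,0,0.016],[0,0,0.02],[0,0,0.02]],"spin":[0,0,0,0]}'
python3 - <<'E'
from h import *
s=arm.get_state();print(s['q'],s['t'],s["force"],s["moment"])
f=viewer.grab_frame("wrist");cv2.imwrite(f"pics/g.png",f["pixels"])
print(proj(f,[.4837,-.0856,.032]))
E
```

```text
t: 7.65
eef_pos: [0.4589, 0.0164, 0.0346]
ee_rot: [-2.952, 1.571, 0.422]
force: [-0.1, 0.6, -0.2]
width: 0.0369
t: 8.05
eef_pos: [0.4592, 0.0166, 0.045]
ee_rot: [-2.816, 1.57, 0.558]
force: [-1.1, 3.3, 3.1]
width: 0.0114
[ 4.66620343e-01  2.10501045e-01 -6.80354341e-01 -1.46428497e-04
 -6.78933150e-01 -2.34305974e-01] 8.05 [-1.05930021  3.25209502  3.11761557] [0.79645581 0.53696279 0.00671422]
[np.float64(252.78428402054513), np.float64(53.314423455854296)]
```

View pics/g.png

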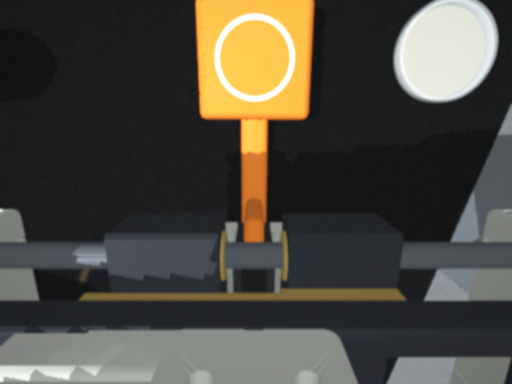

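```bash
python3 -m handwheel '{"gripper":[-1,-1,-1,-1],"travel":[[0,0,0],[0,0,0],[0,0,0],[0,0,0]],"spin":[0,0,0,0]}'
python3 - <<'E'
from h import *
s=arm.get_state();print(s["force"],s["moment"],s["eef_pos"])
f=viewer.grab_frame("wrist");cv2.imwrite(f"pics/g2.png",f["pixels"])
hsv=cv2.cvtColor(f["pixels"],cv2.COLOR_BGR2HSV)
m=cv2.inRange(hsv,(0,0,170),(180,70,255)); m[130:]=0; m[:,:180]=0;m[:,320:]=0
ys,xs=np.nonzero(m);print("ring",(xs.min()+xs.max())/2,(ys.min()+ys.max())/2,xs.max()-xs.min()+1)
for z in(.022,.027,.032): print(z,proj(f,[.4837,-.0856,z]))
E
```

```text
t: 8.5
eef_pos: [0.4592, 0.0166, 0.0446]
ee_rot: [-2.938, 1.57, 0.436]
force: [-1.3, 4.1, 4.0]
width: 0.0113
[-1.27625075  4.05028677  3.98361505] [ 1.25634596  0.44829923 -0.00552366] [0.45921275 0.01658383 0.04458082]
ring 254.0 57.0 81
0.022 [np.float64(252.90738706684476), np.float64(57.163220114744746)]
0.027 [np.float64(252.88934135569525), np.float64(55.2340392225573)]
0.032 [np.float64(252.87020214260383), np.float64(53.18795725429334)]
```

```bash
python3 -m handwheel '{"gripper":[-1,-1,-1,-1,-1],"travel":[[0,0,0.01],[0,0,0.02],[0,0,0.03],[0,0,0.03],[0,0,0.03]],"spin":[0,0,0,0,0]}'
python3 - <<'E'
from h import *
s=arm.get_state();print(s["force"],s["moment"],s["eef_pos"])
f=viewer.grab_frame("wrist");cv2.imwrite(f"pics/g2.png",f["pixels"])
hsv=cv2.cvtColor(f["pixels"],cv2.COLOR_BGR2HSV)
m=cv2.inRange(hsv,(0,0,170),(180,70,255)); m[130:]=0; m[:,:180]=0;m[:,320:]=0
ys,xs=np.nonzero(m);print("ring",(xs.min()+xs.max())/2,(ys.min()+ys.max())/2,xs.max()-xs.min()+1)
for z in(.022,.027,.032,.037): print(z,proj(f,[.4837,-.0856,z]))
E
```

```text
t: 9.05
eef_pos: [0.4588, 0.0163, 0.0596]
ee_rot: [-2.702, 1.571, 0.671]
force: [-0.6, 0.4, -1.5]
width: 0.0116
[-0.59316119  0.44665575 -1.46107962] [ 0.12878025  0.10191028 -0.03986187] [0.45884202 0.01628741 0.05957594]
ring 254.5 58.5 80
0.022 [np.float64(252.2232990633236), np.float64(62.674255520084586)]
0.027 [np.float64(252.19093282965304), np.float64(61.0508001199874)]
0.032 [np.float64(252.15676918927147), np.float64(59.33718873631537)]
0.037 [np.float64(252.12065414196726), np.float64(57.52569688441906)]
```

View pics/g2.png

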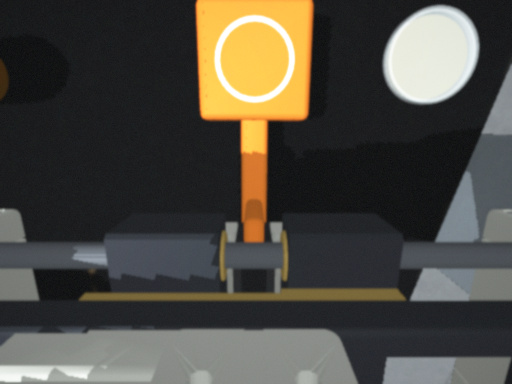

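Run:
```python
from h import *
np.set_printoptions(precision=4,suppress=True)
from scipy.spatial.transform import Rotation as R
s=arm.get_state();f=viewer.grab_frame("wrist")
p=atz(f,[254.5,58.5],.034)[:2]; t=s["eef_pos"][:2]
M=R.from_euler('xyz',s["ee_rot"]).as_matrix();jaw=np.arctan2(M[1,2],M[0,2])%np.pi
d=p-t; print(p,d,np.linalg.norm(d),"dir",np.arctan2(d[1],d[0]),"jaw-90",jaw-np.pi/2)
J=np.array([.587,.211])
for yaw in(-.2,-.3):
    a=yaw-(jaw-np.pi/2); c,q=np.cos(a),np.sin(a)
    dd=np.array([[c,-q],[q,c]])@d
    for k in (0,.12):
        tgt=J-dd*(1+k/.105); print(yaw,"spin deg",np.degrees(a),np.degrees(a)/45,"tgt",tgt,"share",(tgt-t)/.5)
```

```text
[ 0.4822 -0.086 ] [ 0.0234 -0.1023] 0.10492114746078716 dir -1.3456827475902355 jaw-90 -1.3386999573903924
-0.2 spin deg 65.24270169019616 1.4498378153376923 tgt [0.4843 0.2326] share [0.0511 0.4326]
-0.2 spin deg 65.24270169019616 1.4498378153376923 tgt [0.367  0.2572] share [-0.1836  0.4819]
-0.3 spin deg 59.51312373888792 1.322513860864176 tgt [0.487  0.2427] share [0.0564 0.4529]
-0.3 spin deg 59.51312373888792 1.322513860864176 tgt [0.3727 0.2789] share [-0.1722  0.5253]
```

Run:
```python
from h import *
np.set_printoptions(precision=4,suppress=True)
f=viewer.grab_frame("top")
f2=cv2.imread("pics/a_side.png");s=viewer.grab_frame("side")
print(atz(f,[181.5,247],.103),atz(s,[167,272],.103))
print(spotter.spot_in("top","jar")[:2])
```

```text
[0.4321 0.3508 0.103 ] [0.4276 0.3513 0.103 ]
[{'rect': [168.8, 237.2, 196.2, 261.5], 'conf': 0.92}]
```

```bash
python3 -m handwheel '{"gripper":[-1,-1,-1,-1,-1,-1,-1,-1,-1,-1],"travel":[[0,0,0.06],[-0.02,0.06,0.06],[-0.04,0.12,0.06],[-0.06,0.18,0.06],[-0.08,0.24,0.06],[-0.096,0.3,0.06],[-0.096,0.318,0.06],[-0.096,0.318,0.06],[-0.096,0.318,0.06],[-0.096,0.318,0.06]],"spin":[0.1,0.2,0.34,0.48,0.62,0.76,0.9,1,1,1]}'; python3 -m handwheel '{"gripper":[-1,-1,-1,-1,-1,-1,-1,-1,-1,-1],"travel":[[0,0,0],[0,0,0],[0,0,0],[0,0,0],[0,0,0],[0,0,0],[0,0,-0.02],[0,0,-0.04],[0,0,-0.06],[0,0,-0.06]],"spin":[0.15,0.3,0.45,0.6,0.75,0.9,0.96,0.96,0.96,0.96]}'
python3 - <<'E'
from h import *
np.set_printoptions(precision=4,suppress=True)
from scipy.spatial.transform import Rotation as R
s=arm.get_state();print(s["force"],s["moment"],s["eef_pos"],s["t"])
M=R.from_euler('xyz',s["ee_rot"]).as_matrix();print("plate yaw",np.arctan2(M[1,2],M[0,2])%np.pi-np.pi/2)
for c in("wrist","top","side"):
    f=viewer.grab_frame(c);cv2.imwrite(f"pics/h_{c}.png",f["pixels"])
E
```

```text
t: 10.3
eef_pos: [0.4107, 0.1751, 0.0893]
ee_rot: [-0.279, 1.57, -2.406]
force: [-0.7, -0.4, -1.7]
width: 0.0113
t: 11.3
eef_pos: [0.41, 0.1743, 0.0579]
ee_rot: [-0.994, 1.568, -2.366]
force: [-0.6, -0.2, -1.8]
width: 0.0113
[-0.6417 -0.1861 -1.828 ] [-0.165   0.2423  0.0083] [0.41   0.1743 0.0579] 11.3
plate yaw 0.19833734465598996
```

View pics/h_wrist.png

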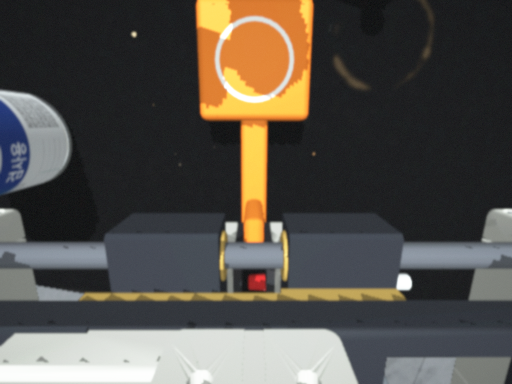

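View pics/h_side.png

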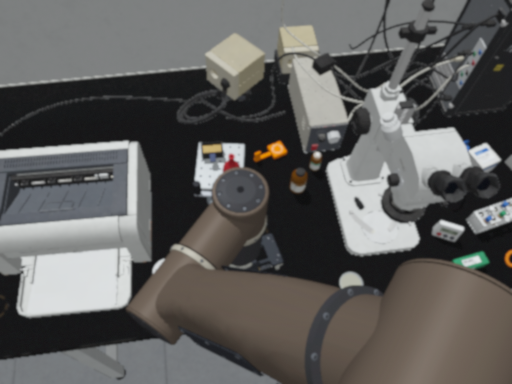

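View pics/h_top.png

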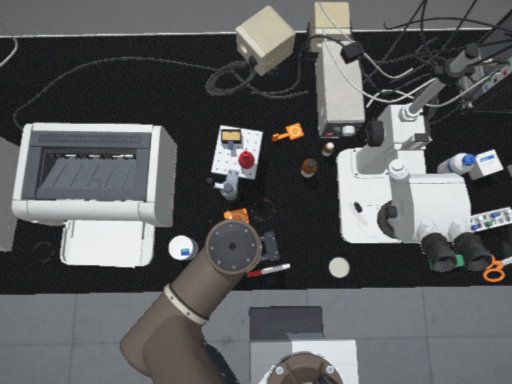

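Run:
```python
from h import *
np.set_printoptions(precision=4,suppress=True)
s=arm.get_state();f=viewer.grab_frame("wrist");print(f["eye"]-s["eef_pos"],s["eef_pos"],f["attitude"])
for c in("jack top",):print(proj(f,[.587,.211,.182]),proj(f,[.587,.211,.044]))
```

```text
[0.0658 0.0141 0.1624] [0.411  0.1753 0.0595] [ 2.8874 -0.0016 -1.3707]
[np.float64(271.7807382654059), np.float64(-3027.155882020381)] [np.float64(254.30786488562094), np.float64(-103.48298016728413)]
```

```bash
python3 -m handwheel '{"gripper":[-1,-1,-1,-1,-1,-1,-1,-1,-1,-1],"travel":[[0,0,-0.01],[0.02,0.004,-0.01],[0.04,0.008,-0.01],[0.06,0.013,-0.01],[0.08,0.017,-0.01],[0.1,0.021,-0.01],[0.115,0.025,-0.01],[0.13,0.028,-0.01],[0.146,0.031,-0.01],[0.146,0.031,-0.01]],"spin":[0,0,0,0,0,0,0,0,0,0]}'
python3 - <<'E'
from h import *
np.set_printoptions(precision=4,suppress=True)
s=arm.get_state();print(s["force"],s["moment"],s["eef_pos"],s["t"])
for c in("wrist","top","side"):
    f=viewer.grab_frame(c);cv2.imwrite(f"pics/i_{c}.png",f["pixels"])
E
```

```text
t: 12.5
eef_pos: [0.4849, 0.1912, 0.0544]
ee_rot: [1.721, 1.57, 0.351]
force: [-0.4, -0.4, -1.5]
width: 0.0114
[-0.4459 -0.3846 -1.5462] [-0.1528  0.2955 -0.003 ] [0.4849 0.1912 0.0544] 12.5
```

View pics/i_wrist.png

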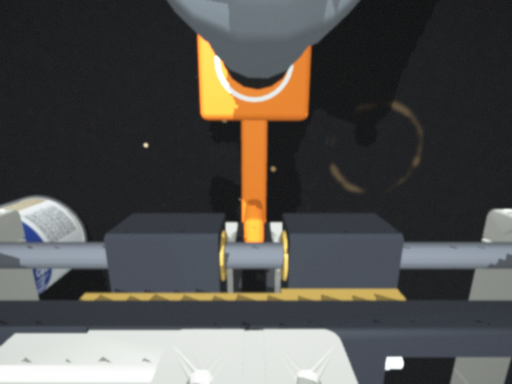

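View pics/i_top.png

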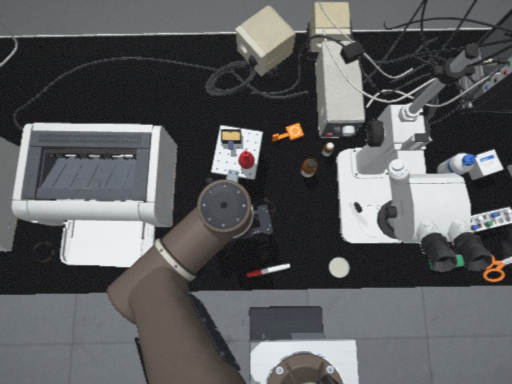

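Run:
```python
from h import *
f=viewer.grab_frame("wrist")
th=np.linspace(0,2*np.pi,72)
im=f["pixels"].copy()
for z,col in((.044,(255,0,0)),(.050,(0,255,0)),(.056,(255,0,255))):
    for a in th:
        u,v=proj(f,[.587+.02*np.cos(a),.211+.02*np.sin(a),z])
        if 0<=v<383: cv2.circle(im,(int(u*1),int(v)),1,col,-1)
for a in th:
    u,v=proj(f,[.587+.024*np.cos(a),.211+.024*np.sin(a),.085])
    if 0<=v<383: cv2.circle(im,(int(u),int(v)),1,(0,255,255),-1)
cv2.imwrite("pics/j.png",cv2.resize(im[:140,140:380],None,fx=3.3,fy=3.3))
```

```text
(no output)
```

View pics/j.png

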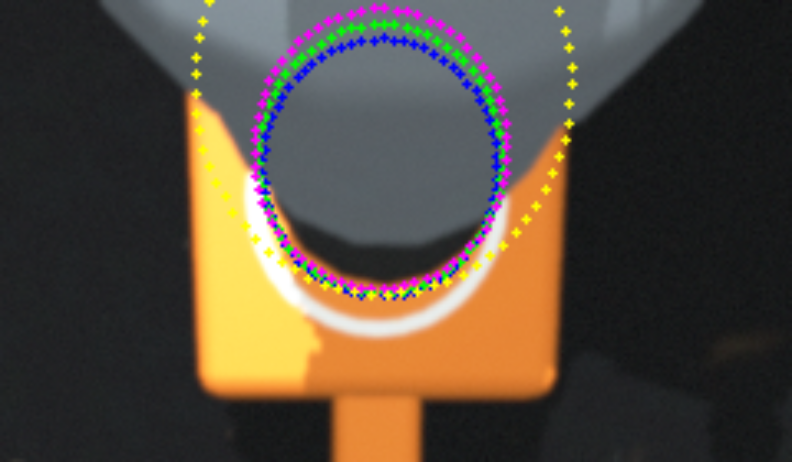

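```bash
python3 -m handwheel '{"gripper":[-1,-1,-1,-1,-1],"travel":[[0.003,-0.001,-0.005],[0.003,-0.001,-0.01],[0.003,-0.001,-0.014],[0.003,-0.001,-0.014],[0.003,-0.001,-0.014]],"spin":[0,0,0,0,0]}'; python3 -c "
from h import *
print(arm.get_state()['moment'])"
```

```text
t: 13.2
eef_pos: [0.4853, 0.1903, 0.0474]
ee_rot: [-0.899, 1.571, -2.269]
force: [0.1, -0.5, -1.9]
width: 0.011
[-0.13335343  0.21547363 -0.0455739 ]
```

```bash
python3 -m handwheel '{"gripper":[-1,-1,-1,-1],"travel":[[0,0,-0.003],[0,0,-0.005],[0,0,-0.005],[0,0,-0.005]],"spin":[0,0,0,0]}'; python3 -c "
from h import *
print(arm.get_state()['moment'])"
```

```text
t: 13.6
eef_pos: [0.4855, 0.1904, 0.0451]
ee_rot: [1.444, 1.571, 0.075]
force: [-1.3, -0.6, 1.3]
width: 0.0115
[-0.19123456  0.65748519  0.05814276]
```

```bash
python3 -m handwheel '{"gripper":[-0.65,-0.5,-0.3,-0.3,-0.3],"travel":[[0,0,-0.001],[0,0,-0.001],[0,0,0],[0,0,0],[0,0,0]],"spin":[0,0,0,0,0]}'
python3 - <<'E'
from h import *
s=arm.get_state();print(s["force"],s["moment"],s["eef_pos"],s["width"])
f=viewer.grab_frame("wrist");im=f["pixels"].copy();cv2.imwrite("pics/k.png",cv2.resize(im[:260,140:380],None,fx=2.3,fy=2.3))
E
```

```text
t: 14.1
eef_pos: [0.4855, 0.1904, 0.045]
ee_rot: [1.809, 1.571, 0.439]
force: [-0.3, -0.7, 1.0]
width: 0.0302
[-0.33309233 -0.65162238  0.98497232] [-0.11292075  0.15915318  0.02266821] [0.4854986  0.19039875 0.04498252] 0.03018113776817609
```

View pics/k.png

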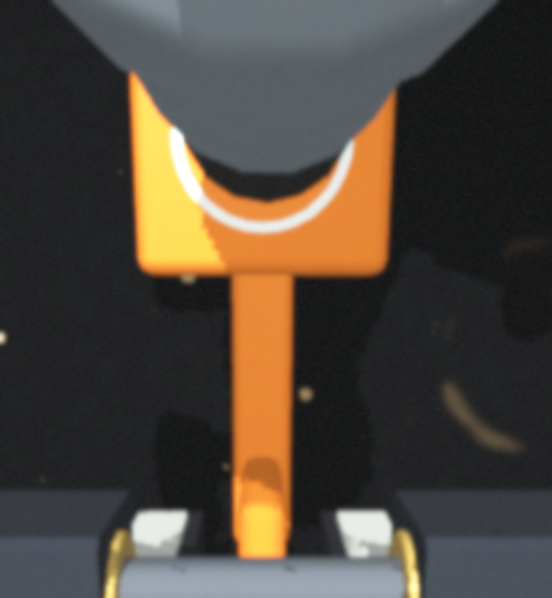

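Run:
```python
from h import *
np.set_printoptions(precision=4,suppress=True)
f=viewer.grab_frame("wrist"); im=f["pixels"]
for b in(.044,.05,.056): print("foot front",b,atz(f,[140+266/2.3,200/2.3],b))
g=atz(f,[140+131/2.3,np.nan_to_num(0)],.022)
# pad near-edge corners bottom: midpoint of top near edge
for n,p in(("pad near left",(140,268)),("pad near right",(388,268))): print(n,atz(f,[140+p[0]/2.3,p[1]/2.3],.022))
h=viewer.grab_frame("top");cv2.imwrite("pics/k2.png",cv2.resize(h["pixels"][140:280,170:290],None,fx=5,fy=4.2))
```

```text
foot front 0.044 [0.5699 0.2068 0.044 ]
foot front 0.05 [0.5692 0.2067 0.05  ]
foot front 0.056 [0.5685 0.2066 0.056 ]
pad near left [0.5481 0.2378 0.022 ]
pad near right [0.5618 0.1704 0.022 ]
```

```bash
python3 - <<'E'
from h import *
np.set_printoptions(precision=4,suppress=True)
F={c:viewer.grab_frame(c) for c in("side","top")}
S=F["side"];T=F["top"]
c=lambda u,v:[160+(u+.5)/3-.5,100+(v+.5)/3-.5]
print("flask tip",tri(S,c(214,170),T,c(257,157)))
print("post",tri(S,c(157,165),T,c(212,130)))
print("box",tri(S,c(125,150),T,c(187,122)))
print("deck corners",[atz(T,c(*p),.117) for p in((180,76),(308,95),(285,238),(153,216))])
E
python3 -m handwheel '{"gripper":[-0.3,-0.3,-0.3,-0.3,-0.3,-0.3,-0.3,-0.3,-0.3],"travel":[[0,0,0.02],[0,0,0.06],[0,0,0.12],[0,0,0.2],[0,0,0.3],[0,0,0.4],[0,0,0.45],[0,0,0.45],[0,0,0.45]],"spin":[0,0,0,0,0,0,0,0,0]}';python3 - <<'E'
from h import *
np.set_printoptions(precision=4,suppress=True)
s=arm.get_state();print(s["q"],s["eef_pos"])
f=viewer.grab_frame("wrist");cv2.imwrite("pics/l.png",f["pixels"])
for l in("crank_knob","crank_centre","plate_tab"):
  for o in spotter.tip_of("wrist",l)[:2]: print(l,np.round(o["at"],1),round(o["conf"],2),atz(f,o["at"],.206))
E
```

```text
flask tip (array([0.6816, 0.1601, 0.1998]), np.float64(0.0022618774280656405))
post (array([0.7268, 0.2059, 0.1491]), np.float64(0.000546663295554534))
box (array([0.7263, 0.2302, 0.1771]), np.float64(0.005465532651434625))
deck corners [array([0.7966, 0.241 , 0.117 ]), array([0.7739, 0.1117, 0.117 ]), array([0.6258, 0.1373, 0.117 ]), array([0.6505, 0.267 , 0.117 ])]
t: 15.25
eef_pos: [0.4852, 0.1904, 0.2709]
ee_rot: [2.308, 1.569, 0.938]
force: [0.3, 1.0, -1.1]
width: 0.0312
[ 0.7505  0.0734 -0.2475 -0.0004 -1.2482  1.0212] [0.4852 0.1904 0.2709]
crank_knob [198.9  47.2] 0.64 [0.5957 0.2544 0.206 ]
crank_knob [256.6  95.5] 0.4 [0.5712 0.2058 0.206 ]
crank_centre [254.9  70.2] 0.76 [0.5885 0.2107 0.206 ]
plate_tab [253.  171.9] 0.66 [0.5125 0.1967 0.206 ]
plate_tab [256.3  71.1] 0.32 [0.5881 0.2096 0.206 ]
```

View pics/l.png

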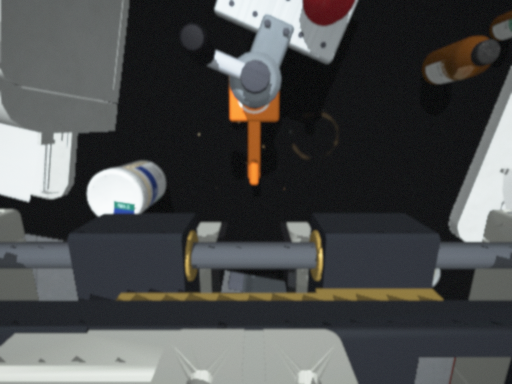

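Run:
```python
from h import *
np.set_printoptions(precision=4,suppress=True)
f=viewer.grab_frame("wrist")
cv2.imwrite("pics/m.png",cv2.resize(f["pixels"][10:110,170:300],None,fx=5,fy=5,interpolation=cv2.INTER_CUBIC))
c=lambda u,v:[170+u/5-.4,10+v/5-.4]
```

```text
(no output)
```

View pics/m.png

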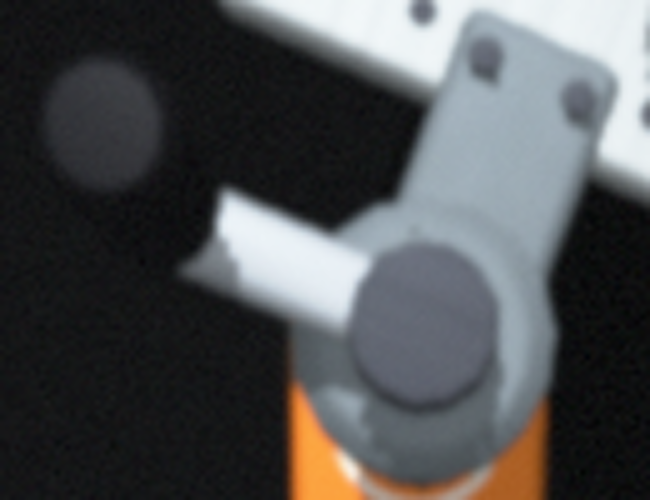

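Run:
```python
from h import *
np.set_printoptions(precision=4,suppress=True)
f=viewer.grab_frame("wrist")
c=lambda u,v:[170+u/5-.4,10+v/5-.4]
k=atz(f,c(103,122),.228);a=atz(f,c(423,322),.182);print(k,a,np.linalg.norm((k-a)[:2]),np.arctan2(*(k-a)[1::-1]))
s=arm.get_state()
A=np.array([.5884,.2110]);
for w in (A+.045*np.array([np.cos(1.33),np.sin(1.33)]),): print(w,(w-s["eef_pos"][:2])/.5,s["eef_pos"])
```

```text
[0.5971 0.2553 0.228 ] [0.5887 0.2107 0.182 ] 0.04530180437580101 1.3838787230727876
[0.5991 0.2547] [0.228  0.1292] [0.4851 0.1901 0.269 ]
```

```bash
python3 -m handwheel '{"gripper":[0.1,0.1,0.1,0.1,0.1,0.1,0.1,0.1],"travel":[[0.08,0.04,0.02],[0.16,0.09,0.02],[0.226,0.13,0.02],[0.226,0.13,0.02],[0.226,0.13,-0.03],[0.226,0.13,-0.08],[0.226,0.13,-0.123],[0.226,0.13,-0.123]],"spin":[0,0,0,0,0,0,0,0]}';python3 - <<'E'
from h import *
np.set_printoptions(precision=4,suppress=True)
s=arm.get_state();print(s["q"],s["eef_pos"],s["force"],s["t"])
for c in("side","top"):
    f=viewer.grab_frame(c);cv2.imwrite(f"pics/n_{c}.png",f["pixels"])
f=viewer.grab_frame("wrist");cv2.imwrite("pics/n.png",f["pixels"])
E
```

```text
t: 16.35
eef_pos: [0.5964, 0.2542, 0.2044]
ee_rot: [-1.218, 1.564, -2.589]
force: [-1.3, -0.6, -1.2]
width: 0.0479
[ 0.7026  0.331  -0.0713 -0.0011 -1.1754  1.069 ] [0.5964 0.2542 0.2044] [-1.3323 -0.5591 -1.2089] 16.35
```

View pics/n.png

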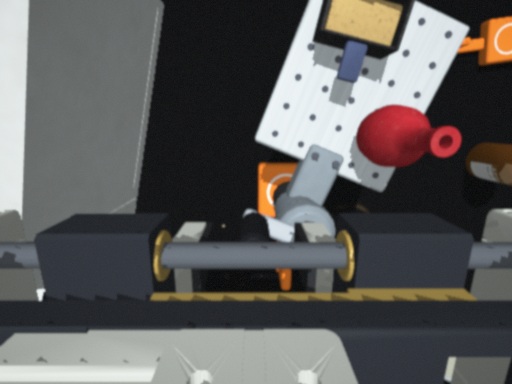

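View pics/n_side.png

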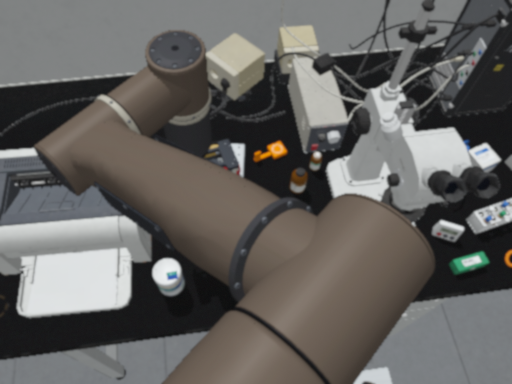

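```bash
python3 -m handwheel '{"gripper":[0.1,-0.3,-1,-1,-1,-1,-1,-1],"travel":[[0.001,0,0.006],[0.001,0,0.006],[0.001,0,0.006],[0.001,0,0.006],[0.001,0,0.006],[0.001,0,0.006],[0.001,0,0.006],[0.001,0,0.006]],"spin":[0,0,0,0,0,0,0,0]}' 45;python3 - <<'E'
from h import *
np.set_printoptions(precision=4,suppress=True)
s=arm.get_state();print(s["q"],s["eef_pos"],s["force"],s["moment"],s["width"],s["t"])
E
```

```text
t: 17.3
eef_pos: [0.5989, 0.2551, 0.2116]
ee_rot: [-0.136, 1.57, -1.506]
force: [0.5, -1.8, 2.2]
width: 0.0178
[ 0.7019  0.3266 -0.0615  0.0003 -1.1829  1.0696] [0.5989 0.2551 0.2116] [ 0.5106 -1.8338  2.2278] [-0.6633  0.077   0.0365] 0.017838649881762775 17.3
```

```bash
cat > tab.py <<'E'
import sys,numpy as np
th0,th1,st=map(float,sys.argv[1:4]); p0=1.339
P=lambda t:.09*np.array([np.cos(p0-t),np.sin(p0-t)])
n=int(round((th1-th0)/st))
print([[round(float(v),3) for v in P(th0+st*(i+1))-P(th0)] for i in range(n)])
E
cat > fr.py <<'E'
from h import *
s=arm.get_state();A=np.array([.5885,.211]);d=s["eef_pos"][:2]-A;ph=np.arctan2(d[1],d[0]);r=np.hypot(*d)
th=(1.339-ph)%(2*np.pi);t=np.array([np.sin(ph),-np.cos(ph)])
print("t %.2f theta %.3f r %.4f z %.4f Ft %.2f Fr %.2f Fz %.2f qd1 %.3f width %.4f"%(s["t"],th,r,s["eef_pos"][2],-s["force"][:2]@t,s["force"][:2]@d/r,s["force"][2],abs(s["qd"]).max(),s["width"]))
E
python3 fr.py; python3 tab.py 0 1 .1;python3 tab.py 1 2 .1;python3 tab.py 2 3 .1
```

```text
t 17.30 theta 0.000 r 0.0454 z 0.2116 Ft -0.92 Fr -1.67 Fz 2.23 qd1 0.002 width 0.0178
[[0.009, -0.003], [0.017, -0.006], [0.025, -0.01], [0.032, -0.015], [0.039, -0.021], [0.046, -0.027], [0.052, -0.034], [0.057, -0.041], [0.061, -0.049], [0.064, -0.058]]
[[0.003, -0.009], [0.004, -0.017], [0.005, -0.026], [0.005, -0.035], [0.004, -0.044], [0.002, -0.053], [-0.001, -0.062], [-0.004, -0.07], [-0.009, -0.078], [-0.014, -0.085]]
[[-0.006, -0.007], [-0.012, -0.013], [-0.02, -0.019], [-0.027, -0.023], [-0.035, -0.027], [-0.044, -0.03], [-0.052, -0.033], [-0.061, -0.034], [-0.07, -0.035], [-0.079, -0.034]]
```

```bash
python3 -m handwheel '{"gripper":[-1,-1,-1,-1,-1,-1,-1,-1,-1,-1],"travel":[[0.009,-0.003,0],[0.017,-0.006,0],[0.025,-0.01,0],[0.032,-0.015,0],[0.039,-0.021,0],[0.046,-0.027,0],[0.052,-0.034,0],[0.057,-0.041,0],[0.061,-0.049,0],[0.064,-0.058,0]],"spin":[0,0,0,0,0,0,0,0,0,0]}'; python3 fr.py
```

```text
t: 18.3
eef_pos: [0.6314, 0.2297, 0.2116]
ee_rot: [2.59, 1.565, 1.222]
force: [-0.8, 11.0, -0.7]
width: 0.018
t 18.30 theta 0.927 r 0.0468 z 0.2116 Ft 10.39 Fr 3.64 Fz -0.67 qd1 0.071 width 0.0180
```

```bash
python3 -m handwheel '{"gripper":[-1,-1,-1,-1,-1,-1,-1,-1,-1,-1],"travel":[[0.003,-0.009,0],[0.004,-0.017,0],[0.005,-0.026,0],[0.005,-0.035,0],[0.004,-0.044,0],[0.002,-0.053,0],[-0.001,-0.062,0],[-0.004,-0.07,0],[-0.009,-0.078,0],[-0.014,-0.085,0]],"spin":[0,0,0,0,0,0,0,0,0,0]}'; python3 fr.py;  python3 -m handwheel '{"gripper":[-1,-1,-1,-1,-1],"travel":[[-0.006,-0.007,0],[-0.012,-0.013,0],[-0.02,-0.019,0],[-0.027,-0.023,0],[-0.035,-0.027,0]],"spin":[0,0,0,0,0]}'; python3 fr.py; python3 tab.py 2.5 3.0 .1;python3 tab.py 3 3.3 .1;python3 tab.py 3.3 3.6 .1;python3 tab.py 3.6 3.9 .1; python3 tab.py 3.9 4.2 .1
```

```text
t: 19.3
eef_pos: [0.6277, 0.1859, 0.2117]
ee_rot: [1.84, 1.563, 0.471]
force: [13.8, 2.0, -7.8]
width: 0.0179
t 19.30 theta 1.910 r 0.0465 z 0.2117 Ft 9.11 Fr 10.59 Fz -7.84 qd1 0.081 width 0.0179
t: 19.8
eef_pos: [0.6096, 0.1704, 0.2117]
ee_rot: [1.482, 1.565, 0.111]
force: [12.4, -3.4, -5.4]
width: 0.0182
t 19.80 theta 2.430 r 0.0458 z 0.2117 Ft 9.45 Fr 8.79 Fz -5.43 qd1 0.101 width 0.0182
[[-0.008, -0.003], [-0.017, -0.005], [-0.026, -0.007], [-0.035, -0.007], [-0.044, -0.007]]
[[-0.009, 0.001], [-0.018, 0.003], [-0.026, 0.006]]
[[-0.008, 0.004], [-0.016, 0.008], [-0.023, 0.014]]
[[-0.007, 0.006], [-0.013, 0.013], [-0.018, 0.02]]
[[-0.005, 0.008], [-0.008, 0.016], [-0.011, 0.024]]
```

```bash
python3 -m handwheel '{"gripper":[-1,-1,-1,-1,-1],"travel":[[-0.008,-0.003,0],[-0.017,-0.005,0],[-0.026,-0.007,0],[-0.035,-0.007,0],[-0.044,-0.007,0]],"spin":[0,0,0,0,0]}'; python3 fr.py;  python3 -m handwheel '{"gripper":[-1,-1,-1],"travel":[[-0.009,0.001,0],[-0.018,0.003,0],[-0.026,0.006,0]],"spin":[0,0,0]}'; python3 fr.py
```

```text
t: 20.3
eef_pos: [0.5866, 0.1662, 0.2117]
ee_rot: [1.2, 1.567, -0.17]
force: [9.9, -3.8, -4.9]
width: 0.0181
t 20.30 theta 2.952 r 0.0449 z 0.2117 Ft 10.09 Fr 3.33 Fz -4.94 qd1 0.095 width 0.0181
t: 20.6
eef_pos: [0.5733, 0.1694, 0.2117]
ee_rot: [1.261, 1.567, -0.109]
force: [8.6, -4.3, -4.3]
width: 0.018
t 20.60 theta 3.260 r 0.0443 z 0.2117 Ft 9.55 Fr 1.13 Fz -4.35 qd1 0.075 width 0.0180
```

```bash
python3 -m handwheel '{"gripper":[-1,-1,-1],"travel":[[-0.008,0.004,0],[-0.016,0.008,0],[-0.023,0.014,0]],"spin":[0,0,0]}'; python3 fr.py
```

```text
t: 20.9
eef_pos: [0.5617, 0.1764, 0.2116]
ee_rot: [1.193, 1.568, -0.177]
force: [8.9, -4.5, -3.6]
width: 0.0182
t 20.90 theta 3.568 r 0.0438 z 0.2116 Ft 9.78 Fr -1.92 Fz -3.64 qd1 0.081 width 0.0182
```

```bash
python3 -m handwheel '{"gripper":[-1,-1,-1],"travel":[[-0.007,0.006,0],[-0.013,0.013,0],[-0.018,0.02,0]],"spin":[0,0,0]}'; python3 fr.py
```

```text
t: 21.2
eef_pos: [0.5528, 0.1862, 0.2116]
ee_rot: [1.084, 1.568, -0.286]
force: [10.2, -5.7, -4.6]
width: 0.0181
t 21.20 theta 3.875 r 0.0435 z 0.2116 Ft 10.51 Fr -5.10 Fz -4.63 qd1 0.077 width 0.0181
```

```bash
python3 -m handwheel '{"gripper":[-1,-1,-1],"travel":[[-0.005,0.008,0],[-0.008,0.016,0],[-0.011,0.024,0]],"spin":[0,0,0]}'; python3 fr.py; for i in 4.2 4.5 4.8 5.1 5.4 5.7; do python3 tab.py $i $(python3 -c "print($i+.3)") .1;done
```

```text
t: 21.5
eef_pos: [0.5473, 0.1976, 0.2116]
ee_rot: [0.737, 1.567, -0.633]
force: [10.8, -8.8, -4.4]
width: 0.0181
t 21.50 theta 4.167 r 0.0433 z 0.2116 Ft 11.74 Fr -7.59 Fz -4.35 qd1 0.075 width 0.0181
[[-0.002, 0.009], [-0.003, 0.018], [-0.004, 0.027]]
[[0.001, 0.009], [0.002, 0.018], [0.005, 0.027]]
[[0.003, 0.008], [0.007, 0.016], [0.012, 0.024]]
[[0.006, 0.007], [0.012, 0.014], [0.019, 0.019]]
[[0.007, 0.005], [0.015, 0.009], [0.024, 0.013]]
[[0.009, 0.003], [0.017, 0.004], [0.026, 0.005]]
```

```bash
python3 -m handwheel '{"gripper":[-1,-1],"travel":[[-0.002,0.009,0],[-0.003,0.018,0]],"spin":[0,0]}'; python3 fr.py
```

```text
t: 21.7
eef_pos: [0.5456, 0.2058, 0.2116]
ee_rot: [0.344, 1.567, -1.027]
force: [10.7, -11.8, -2.9]
width: 0.0177
t 21.70 theta 4.359 r 0.0432 z 0.2116 Ft 13.04 Fr -9.23 Fz -2.86 qd1 0.067 width 0.0177
```

```bash
python3 -m handwheel '{"gripper":[-1,-1],"travel":[[0,0.009,0],[0.001,0.018,0]],"spin":[0,0]}'; python3 fr.py
```

```text
t: 21.9
eef_pos: [0.5455, 0.2138, 0.2115]
ee_rot: [-0.094, 1.566, -1.464]
force: [7.4, -14.2, 0.7]
width: 0.0179
t 21.90 theta 4.545 r 0.0431 z 0.2115 Ft 13.72 Fr -8.32 Fz 0.71 qd1 0.055 width 0.0179
```

Run:
```python
import numpy as np
from scipy.optimize import least_squares
D=np.array([[.5989,.2551,.5,-1.8],[.6314,.2297,-.8,11],[.6277,.1859,13.8,2],[.6096,.1704,12.4,-3.4],[.5866,.1662,9.9,-3.8],[.5733,.1694,8.6,-4.3],[.5617,.1764,8.9,-4.5],[.5528,.1862,10.2,-5.7],[.5473,.1976,10.8,-8.8],[.5456,.2058,10.7,-11.8],[.5455,.2138,7.4,-14.2]])
def go(k):
    # radial residual corrected by compliance: knob true = tcp + Fr/k outward
    def res(c):
        d=D[:,:2]-c[:2];r=np.hypot(*d.T);Fr=(D[:,2:]*d).sum(1)/r
        return r+Fr/k-.045
    c=least_squares(res,[.5885,.211]).x
    d=D[:,:2]-c;ph=np.arctan2(d[:,1],d[:,0]);t=np.c_[np.sin(ph),-np.cos(ph)]
    th=np.unwrap(-ph);th-=th[0]
    print(k,c,np.abs(res(c)).max());print(np.c_[th,-(D[:,2:]*t).sum(1)].round(2).T)
go(1e9);go(8000);go(4000)
```

```text
1000000000.0 [0.59035271 0.21102547] 0.00010433926140697436
[[ 0.    0.95  1.97  2.51  3.03  3.34  3.64  3.94  4.22  4.4   4.58]
 [-0.83 10.34  9.36  9.75 10.18  9.59  9.73 10.38 11.62 12.96 13.72]]
8000 [0.59146656 0.21050007] 0.00018497750096994892
[[ 0.    0.96  2.    2.55  3.09  3.39  3.69  3.99  4.26  4.45  4.62]
 [-0.79 10.26  9.41  9.9  10.26  9.6   9.66 10.25 11.47 12.83 13.63]]
4000 [0.59260893 0.21000563] 0.00042920723615932216
[[ 0.    0.96  2.03  2.6   3.14  3.45  3.75  4.03  4.31  4.48  4.65]
 [-0.74 10.17  9.46 10.06 10.32  9.61  9.6  10.13 11.34 12.71 13.56]]
```

```bash
python3 -m handwheel '{"gripper":[-1,-1],"travel":[[0.002,0.009,0],[0.004,0.016,0]],"spin":[0,0]}'; sed -i 's/\[.5885,.211\]/[.5904,.211]/;s/1.339-ph/1.381-ph/' fr.py; python3 fr.py
```

```text
t: 22.1
eef_pos: [0.5466, 0.2209, 0.2115]
ee_rot: [-0.393, 1.564, -1.763]
force: [3.3, -16.4, 2.7]
width: 0.018
t 22.10 theta 4.745 r 0.0449 z 0.2115 Ft 15.31 Fr -6.85 Fz 2.72 qd1 0.044 width 0.0180
```

```bash
python3 -m handwheel '{"gripper":[-1,-1],"travel":[[0,0,0],[0,0,0]],"spin":[0,0]}'; python3 fr.py
```

```text
t: 22.3
eef_pos: [0.5466, 0.2212, 0.2115]
ee_rot: [-0.373, 1.565, -1.744]
force: [3.2, -13.9, 2.4]
width: 0.018
t 22.30 theta 4.751 r 0.0449 z 0.2115 Ft 12.78 Fr -6.31 Fz 2.42 qd1 0.001 width 0.0180
```

```bash
python3 -m handwheel '{"gripper":[-1,-1,-1],"travel":[[0.001,-0.002,0],[0.001,-0.002,0],[0.001,-0.002,0]],"spin":[0,0,0]}'; python3 fr.py
```

```text
t: 22.6
eef_pos: [0.5468, 0.221, 0.2115]
ee_rot: [-0.48, 1.566, -1.85]
force: [1.2, -10.5, 2.9]
width: 0.0178
t 22.60 theta 4.748 r 0.0448 z 0.2115 Ft 9.95 Fr -3.49 Fz 2.92 qd1 0.002 width 0.0178
```

```bash
python3 -m handwheel '{"gripper":[-1,-1,-1],"travel":[[0.001,-0.003,0],[0.001,-0.005,0],[0.001,-0.005,0]],"spin":[0,0,0]}'; python3 fr.py;  python3 -m handwheel '{"gripper":[-0.4,-0.3,-0.2,-0.2,-0.2],"travel":[[0,0,0],[0,0,0],[0,0,0],[0,0,0],[0,0,0]],"spin":[0,0,0,0,0]}'; python3 fr.py
python3 - <<'E'
from h import *
f=viewer.grab_frame("wrist");cv2.imwrite("pics/o.png",f["pixels"])
E
```

```text
t: 22.9
eef_pos: [0.547, 0.2207, 0.2115]
ee_rot: [-0.977, 1.57, -2.348]
force: [-2.5, -4.4, 4.1]
width: 0.018
t 22.90 theta 4.743 r 0.0444 z 0.2115 Ft 4.84 Fr 1.47 Fz 4.07 qd1 0.003 width 0.0180
t: 23.4
eef_pos: [0.5475, 0.2217, 0.2114]
ee_rot: [2.619, 1.571, 1.249]
force: [0.7, -0.5, -0.1]
width: 0.0349
t 23.40 theta 4.766 r 0.0442 z 0.2114 Ft 0.30 Fr -0.77 Fz -0.08 qd1 0.003 width 0.0349
```

View pics/o.png

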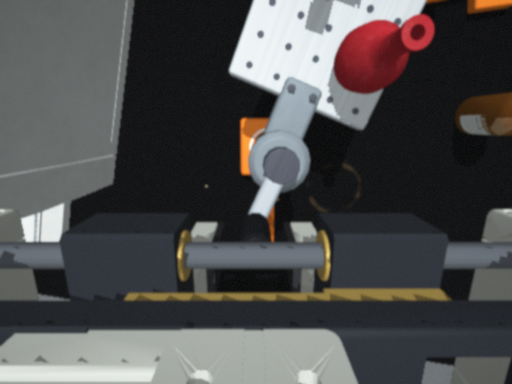

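```bash
python3 -m handwheel '{"gripper":[-0.1,-0.1,-0.1,-0.1,-0.1,-0.1,-0.1,-0.1,-0.1,-0.1],"travel":[[0,0,0.02],[0,0,0.05],[0,0,0.1],[0,0,0.18],[-0.05,0,0.25],[-0.1,0,0.25],[-0.14,0,0.25],[-0.18,0,0.25],[-0.18,0,0.25],[-0.18,0,0.25]],"spin":[0,0,0,0,0,0,0,0,0,0]}'
python3 - <<'E'
from h import *
np.set_printoptions(precision=4,suppress=True)
s=arm.get_state();print(s["force"],s["t"])
for c in("wrist","side","top"):
    f=viewer.grab_frame(c);cv2.imwrite(f"pics/p_{c}.png",f["pixels"])
    if c!="wrist":
        for l in("jar","amber","small_bottle","petri"): print(c,l,[(np.round(o["rect"],0).tolist(),round(o["conf"],2)) for o in spotter.spot_in(c,l)[:1]])
E
```

```text
t: 24.45
eef_pos: [0.4574, 0.2215, 0.3376]
ee_rot: [2.07, 1.569, 0.701]
force: [-0.3, 1.4, -0.2]
width: 0.0393
[-0.253   1.3949 -0.2397] 24.45
side jar [([163.0, 290.0, 172.0, 296.0], 0.56)]
side amber [([288.0, 168.0, 307.0, 194.0], 0.62)]
side small_bottle [([307.0, 155.0, 323.0, 172.0], 0.72)]
side petri []
top jar [([176.0, 250.0, 198.0, 263.0], 0.51)]
top amber [([302.0, 158.0, 318.0, 178.0], 0.75)]
top small_bottle [([330.0, 256.0, 351.0, 280.0], 0.48)]
top petri [([329.0, 254.0, 351.0, 280.0], 0.72)]
```

View pics/p_wrist.png

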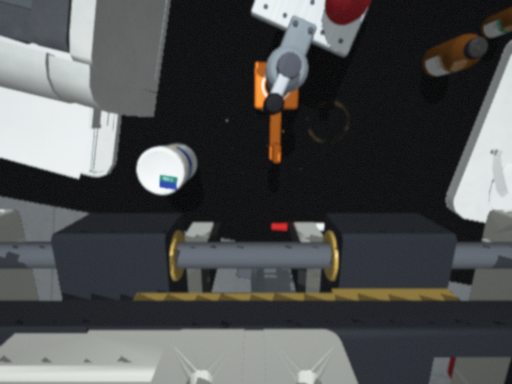

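View pics/p_top.png

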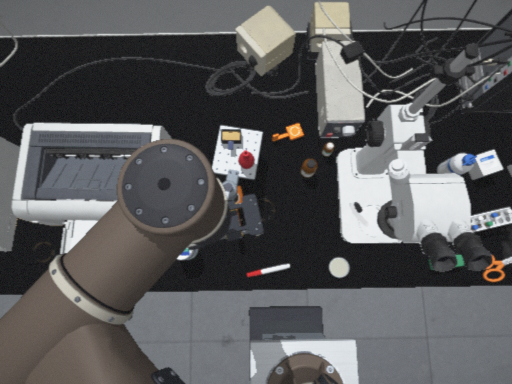

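Run:
```python
from h import *
np.set_printoptions(precision=4,suppress=True)
f=viewer.grab_frame("wrist");cv2.imwrite("pics/q.png",cv2.resize(f["pixels"][40:170,220:330],None,fx=4.5,fy=4.5,interpolation=cv2.INTER_CUBIC))
k=atz(f,[274,103],.228);print("knob",k,"crank",1.381-np.arctan2(k[1]-.211,k[0]-.5904)%(2*np.pi)+2*np.pi)
e=[atz(f,p,.022) for p in((257,104.5),(297,107))];m=(e[0]+e[1])/2;d=e[0]-e[1];n=np.array([d[1],-d[0]])/np.hypot(*d[:2]);print("pad edge",e,np.hypot(*d[:2]),"centre",m[:2]+.035*n)
```

```text
knob [0.544  0.2199 0.228 ] crank 4.711656400287092
pad edge [array([0.552 , 0.2346, 0.022 ]), array([0.5612, 0.17  , 0.022 ])] 0.0651838493005043 centre [0.5912 0.2072]
```

View pics/q.png

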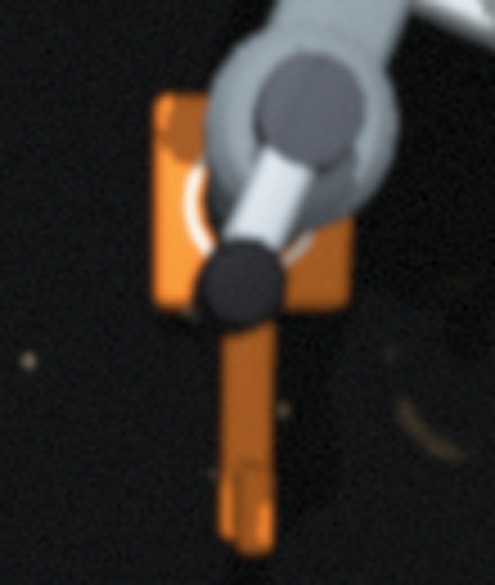

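```bash
python3 -c "
from station import arm
print(arm.job_done())"
```

```text
the job is handed in; nothing more can be done
None
```

I set the large sole plate flat under the foot, cranked it to about 4.75 rad, let go, and handed the job in at about 25 s. No verdict is reported.

- **Plate choice:** The two look-alikes were the small plate near the deck (side camera 276,149) and the large one near the microscope (328,242). I took the large one, which fits the 70 mm pad and 105 mm tab distance.
- **Centring:** Just after I set it down, the pad centre was within about 1 mm of the foot's axis as seen by the wrist camera. A circle fit to the cranking path puts it about 1 mm off. A rougher look at the end gave about 4 mm. The limit is 14 mm.
- **Foot load:** Turning freely took about 9.7 N at the knob. The load began to rise at about 4.0 rad. It read 15.3 N while still moving at 4.75 rad, about 5.6 N above free, which means roughly 38 N on the foot. I eased the arm back before opening the gripper. Afterwards the knob in the picture stood at 4.71 rad, which agrees within the reading error.
- **Bystanders:** The amber bottle and petri dish show where they were in the last pictures. The arm hid part of the jar, and the network's last top-camera answer for the small bottle was wrong (it marked the petri dish). I did not measure their final positions to the millimetre. I felt no contact with any of them on the way.
- **Gripper:** It is clear of everything, with about zero force.

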